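# Prop the incubator's hood and load the last egg

### The job

Tip the incubator's hood right back, swing its prop rod up, and let the hood down on to the rod so that the rod's round end sits in the socket under the hood and carries it. Then move the one egg left in the small black tray to the incubator's only empty cup, standing with its big end up, and leave the hood open on its rod. Handle hood and eggs gently and leave everything else where it is.

Things in the scene. Friction and masses are not known exactly. Their poses are not given: they have to be found in the camera images.
- incubator: Tabletop egg incubator, off-white tub 235 x 312 mm and 80 mm high, open on top, fixed to the desk; hood hinged along its rear rim. Origin: on the desk, under the middle of the tub. x axis: from its front (handle) to its rear (hinge); y axis: to its left side, along the hinge; z up. Its front wall lies at x = -120 mm, rear wall at +115, side walls at y = +-156 mm, walls 6 mm thick, inner floor at z = 8 mm.
- hood (a joint): Angle of the incubator's hood in rad: 0 closed (level), grows as it is raised, 1.75 leaning back on its stop. The hinge is hardly stiff: below about 1.4 the hood falls shut, beyond 1.5 it leans back on its stop by itself. Standing on its rod with the rod's tip in the socket it reads about 1.09. It weighs about 0.65 kg (25 mm thick, clear top in an off-white frame), lifting it at the handle takes about 4 N.
- hood_hinge (a point): Middle of the hood's hinge line, at the tub's rear rim, 82 mm above the desk; the hinge line is the incubator's y axis (at x = +115 mm). Its own frame turns with the hood: x from the front edge to the hinge, y along the hinge, z out of the hood's top.
- hood_handle (a point): Middle of the hood's handle: a round steel bar 12 mm thick and 120 mm long, parallel to the hinge, on two end posts 38 mm out from the hood's front face (hood closed: in front of the hood, 94 mm above the desk; hood upright: on top, about 345 mm up). In the hinge's frame it lies at x = -263, z = +12 mm, so its distance from the hinge line is 263 mm. It can be pinched from above at any hood angle and turns between the fingers.
- rod (a joint): Angle of the prop rod in rad: 0 stowed (level, pointing to the incubator's front, lying on a rest), grows as it swings up and over to the rear; 1.57 upright; 1.955 its stop, where it leans to the rear and stays by itself (below about 1.57 it falls back). The hood standing on it pushes it to about 1.86. It turns freely.
- rod_pivot (a point): Pivot of the prop rod, 80 mm above the desk, inside the tub's right wall (incubator x = +30, y = -117 mm); the pivot axis is parallel to the hinge. The rod is a round steel bar 10 mm thick, 125 mm from pivot to the centre of its round rubber end, with about 28 mm free to the wall and to the nearest eggs on either side. The rest under it is 60 mm from the pivot.
- rod_tip (a point): Centre of the rod's black rubber end, which is rounded like a ball 10 mm in diameter; 125 mm from the pivot.
- socket (a point): Where the rod tip's centre sits when it is home in the socket: a dark steel pocket 20 mm wide and about 24 mm long under the hood's right side, open downward when the hood is closed, in the rod's plane (in the hinge's frame x = -127, y = -117, z = +11 mm). With the rod on its stop, the pocket comes down over the tip as the hood is let down from its stop; the tip then moves up to 6 mm along the pocket to its wall on the handle's side.
- egg: The brown hen's egg left alone in the small black tray near the robot: 57 mm long, 44 mm in diameter, about 60 g, standing upright (it leans up to 0.1 rad) with its big end up; it cracks if squeezed with more than 30 N a side. Origin: its lower (pointed) tip; z axis to the big end. Widest 34 mm above the origin.
- tray: Black moulded egg tray, 294 x 153 mm, fixed to the desk, 6 x 3 cells of 47 mm pitch along its x and y axes; origin on the desk under its middle. Cell floors 6 mm up; round pillars 19 mm thick and 36 mm high stand at the cells' corners, so fingers pass beside an egg along the tray's x or y axis. The egg stands in the cell at x = -23.5, y = 0 mm.
- free_cup (a point): Floor of the incubator's only empty egg cup, where the egg's lower tip goes: 13 mm above the desk, always in the front row (incubator x = -69 mm, y = -62, +12 or +86 mm: right, middle or left). Each cup is four upright prongs 8 mm thick and 31 mm high, 38 mm apart along the incubator's x and y; fingers pass between them along the incubator's y axis. Rows are 58 mm apart in x, columns 74 mm in y.
- rack_egg0: One of the five eggs already standing in the incubator's cups (the same size as the egg); leave it alone. Origin: its lower tip.
- rack_egg1: One of the five eggs already standing in the incubator's cups (the same size as the egg); leave it alone. Origin: its lower tip.
- rack_egg2: One of the five eggs already standing in the incubator's cups (the same size as the egg); leave it alone. Origin: its lower tip.
- rack_egg3: One of the five eggs already standing in the incubator's cups (the same size as the egg); leave it alone. Origin: its lower tip.
- rack_egg4: One of the five eggs already standing in the incubator's cups (the same size as the egg); leave it alone. Origin: its lower tip.
- torch: Black candling torch lying on the desk, 125 mm long, 38 mm at its head; a bystander, not to be moved. Origin: middle of its underside.
- tape: Roll of brown tape, 90 mm wide, 24 mm high; a bystander, not to be moved. Origin: middle of its underside.
- water_bottle: White bottle, 64 mm wide, 170 mm high; a bystander, not to be moved. Origin: middle of its underside.
- biscuit_box: Cardboard box 60 x 100 x 140 mm; a bystander, not to be moved. Origin: middle of its underside.
- mug: White mug 76 mm wide, 90 mm high; a bystander, not to be moved. Origin: middle of its underside.
- screwdriver: Screwdriver lying on the desk; a bystander, not to be moved. Origin: middle of its underside.
- thermometer: Small white room thermometer, 18 x 60 x 45 mm, standing; a bystander, not to be moved. Origin: middle of its underside.
- strip_c: White removable egg strip that holds the empty cup (front) and one egg behind it, fixed on the tub's floor, 118 x 70 mm; origin under its middle. Two fuller strips like it stand beside it.

How it is judged:
On the way, in this order (a step that is already met when the one before it is completed fails the run):
1. the hood is tipped back past upright (value of joint hood above 1.5 rad), for 0.2 s.
2. with the hood still up, the rod is swung up past upright (value of joint rod above 1.62 rad and value of joint hood above 1.3 rad), for 0.2 s.
3. the let-down hood stands on the rod, its end in the socket, without the robot's help (distance between rod_tip and socket below 0.008 m and value of joint hood between 1.02 and 1.16 rad and contact force between rod and hood above 0.3 N and contact force between each of hood, rod and the fingers below 0.1 N), for 0.3 s.
4. the egg stands in the empty cup, the hood still on its rod (all of step 3 and horizontal distance between egg and free_cup below 0.01 m and height (world z) of egg below 0.02 m and angle between egg's own z axis and vertical below 0.3 rad and contact force between egg and the fingers below 0.05 N and linear speed of egg below 0.05 m/s), for 0.2 s.
At the end, for the whole second after the job is handed in: The hood rests on the rod (over 0.3 N, hood 1.02 to 1.16 rad), its tip within 8 mm of its home in the socket. The egg stands still in the empty cup, big end up within 0.3 rad, its tip within 10 mm of the cup's middle and under 20 mm up. The robot touches none of them (all of step 4).
It fails at once if the hood is let fall (closing faster than 2.5 rad/s) (velocity of joint hood below -2.5 rad/s).
It fails at once if the egg is squeezed with more than about 30 N a side (contact force between egg and the fingers above 60 N).
It fails at once if the egg is dropped or pressed hard on to the cups (contact force between egg and strip_c above 25 N).
It fails at once if an egg in the incubator is shifted more than 15 mm (distance of any of rack_egg0, rack_egg1, rack_egg2, rack_egg3, rack_egg4 from where it was at the start of the episode above 0.015 m).
It fails at once if a bystander is moved more than 30 mm (distance of any of torch, tape, water_bottle, biscuit_box, mug, screwdriver, thermometer from where it was at the start of the episode above 0.03 m).
It also fails if it takes over 72 s, if anything falls off the work surface, if the arm or the gripper's body presses on something with over 40 N, if the wrist force passes 120 N, or if a joint passes its speed limit or range.

### The arm

A 7-joint arm with a two-finger parallel gripper is mounted at the origin on the work surface. World frame = base frame: x ahead of the robot, y to its left, z up, the work surface at z = 0. Lengths are in m, angles in rad, forces in N, time in s.
With the tool pointing down it reaches from about 0.425 to 1.025 m from the base axis. Payload 3.6 kg.
Tool frame: the origin (TCP) lies midway between the tips of the shut fingers; the grasp point (between the pads) lies behind it (grip_depth is the z of the grasp point in the tool frame, in m); z points along the fingers, y is the line along which they close (so a half turn about z gives the same grasp; the last joint's range is limited). The gripper opens to 85 mm and grips with 20 to 120 N. Pads are 22 mm wide; open, the fingers measure 114 mm over their backs; the gripper's body (76 mm by 85 mm) begins 54 mm behind the grasp point. The pads swing forward as they close: fully open they stand 13 mm farther back than shut.
Start: joints at [-1.214, 0.591, 0.048, 1.609, -0.033, 0.943, -0.034], TCP at [0.315, 0.653, 0.231] pointing down, gripper open.
Joint ranges: [-2.69, 2.69], [-0.47, 2.24], [-1.27, 1.36], [0.19, 2.51], [-1.53, 4.68], [0.08, 2.07], [-3.09, 3.09]. Speed limits (rad/s): [2.57, 2.57, 3.14, 3.14, 3.14, 3.14, 3.14].

### API

Orientations are given as a unit quaternion [w, x, y, z].
In Python, from bench import * gives the robot as it stands.
- The arm moves only by the tool servo_tool, never from a script. Its argument "plan" is a list of rows, each a list of 7 numbers: the shift along the tool's x, y, z in m, then the turn, a rotation vector about the tool's x, y, z in rad, then the opening, from 0 (shut) to 1 (fully open). A call has exactly 8 rows; each row is the pose to reach, as a shift and turn from the pose commanded when the call began, along the tool's axes at that moment; what a row does not reach only later rows make up. A row lasts 1/10 s, in which the tool goes at most 50 mm and 8.59 degrees, less where a joint would pass 70% of its speed; a pose out of reach is approached as far as the arm can. A call with a gripper value outside its range is refused whole. The fingers move at their own pace and stop on an object; "newtons" is the grip in N (left out, the last holds). Time passes only in rows, so rows that repeat a pose let the fingers close, or fill a call up. It gives the time, the measured TCP pose, the force, the opening and the grip force at its end, in the units of the state.
- observe(): the state, without advancing time (a new reading comes with each control period).
- get_image(name): name is "side" or "top"; returns a dict with "pixels" (480x640x3 uint8, red, green, blue), "z_map" (480x640 float32, m along the optical axis (not along the pixel's ray), 0 where there is no reading), "fovy" (degrees; the focal length in pixels is half the picture's height over the tangent of half this angle, whatever the lens; pixels are square), "cx", "cy" (the principal point, pixels), "xyz" and "rotation" of the camera in the world. Camera axes: x right, y down, z forward; pixel columns grow to the right and rows downward; lengths in m; the calibration is good to about 2 mm. A picture is of the moment at which its call begins.
- sign_off(): hands the job in; it is judged then, once.
The state is a dict: "time": time; "joint_pos": joint angles; "dq": joint speeds; "tau": joint torques, N m; "tcp_pos": TCP position; "tcp_rot": TCP orientation; "wrist_force": force on the tool from outside, world axes, zero at the start; "ft_torque": the same for the moment, N m; "width": finger opening in m; "grip_force": force on a finger pad.
Only numpy, scipy, OpenCV 4.12 (cv2) and the standard library are available. Lean on these libraries where they do the work, as an engineer would, in place of code of your own. Each camera call takes 0.05 s, during which the arm holds its last target. There are 200 camera calls.

## Working session

There is one attempt and no reset: what is moved stays moved. The work goes in short steps, Python scripts to look and compute and a tool call to move; the robot and the scene stay as the last step left them, time stands still between calls to the robot, and variables do not carry over. Pictures are saved under pics/ and viewed, at most 13 in all, crops included, and the job is handed in when it is done.

Besides the shell and the picture viewer there is one more tool, called after "Emit:" as name(argument=value, ...) on one line, values as JSON. servo_tool: Moves the arm, as the interface text tells. Its arguments: {"type":"object","properties":{"plan":{"type":"array","items":{"type":"array","items":{"type":"number"}}},"newtons":{"type":"number"}},"required":["plan"]}

```bash
mkdir -p pics; python3 - <<'E'
from bench import *
import cv2,numpy as np
s=observe();print({k:np.round(v,3) for k,v in s.items()})
for n in("side","top"):
    d=get_image(n);cv2.imwrite(f"pics/{n}0.png",d["pixels"][:,:,::-1]);np.savez(f"{n}0.npz",**d)
    print(n,d["fovy"],d["cx"],d["cy"],d["xyz"],d["rotation"])
print([k for k in dir() if 'grip' in k.lower()])
E
ls
```

```text
{'time': np.float64(0.0), 'joint_pos': array([-1.215,  0.592,  0.048,  1.61 , -0.033,  0.943, -0.034]), 'dq': array([-0.   ,  0.   , -0.   ,  0.001, -0.   ,  0.   ,  0.   ]), 'tau': array([-1.0000e-03, -5.4869e+01,  1.5470e+00, -1.9812e+01,  9.0000e-03,
        9.0000e-03, -0.0000e+00]), 'tcp_pos': array([0.315, 0.652, 0.23 ]), 'tcp_rot': array([-0.   ,  0.223,  0.975, -0.001]), 'wrist_force': array([-0.621,  0.5  ,  1.215]), 'ft_torque': array([ 0.011,  0.03 , -0.006]), 'grip_force': np.float64(0.0), 'width': np.float64(0.085)}
side 53.48719635443914 315.5010595383652 239.70273333156038 [ 0.02253919 -0.56490145  0.62467439] [-0.46254096  0.83058506 -0.27451405  0.1443134 ]
top 45.076925579347964 316.2910131635411 239.87633493737616 [0.38519607 0.11641328 1.48682028] [ 0.03228277 -0.69725727  0.71490017 -0.04132637]
['grip_depth']
pics
side0.npz
top0.npz
```

View pics/side0.png

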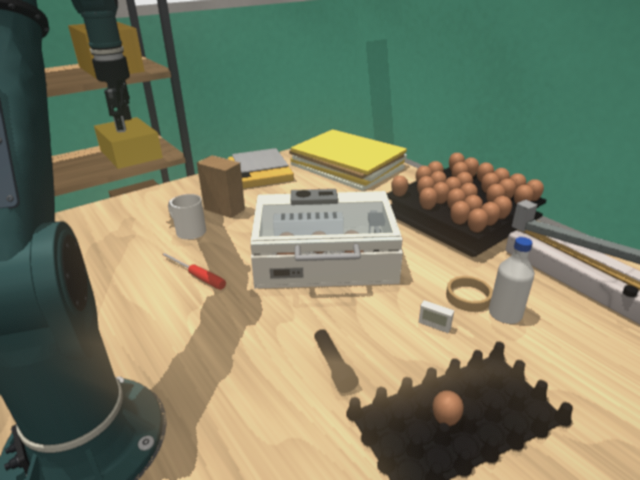

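View pics/top0.png

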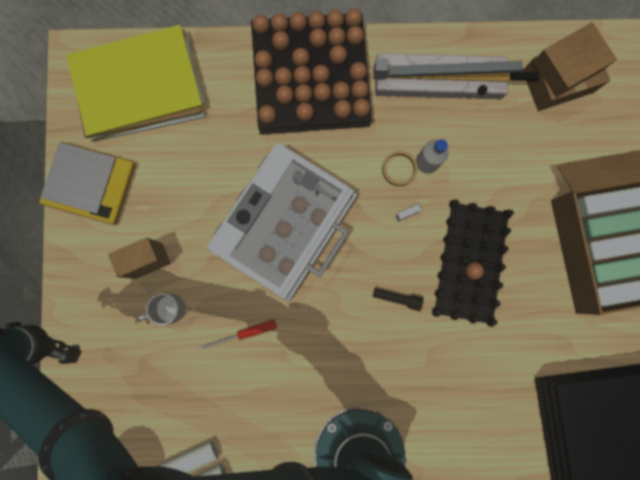

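The incubator's handle faces lower right in the top view (handle about (325,250), hinge edge (282,147)–(210,245)). Eggs are at (300,204), (318,215), (284,229), (267,254) and (287,266), so the middle front cup, about (303,241), is empty. The single egg is at (475,270) in the tray.

```bash
cat > h.py <<'E'
from bench import *
import cv2,numpy as np
from scipy.spatial.transform import Rotation as R
def rot(q): return R.from_quat(np.r_[q[1:],q[0]])
def cloud(d):
    Z=d["z_map"];f=240/np.tan(np.radians(d["fovy"])/2)
    v,u=np.mgrid[:480,:640]
    P=np.stack([(u-d["cx"])/f*Z,(v-d["cy"])/f*Z,Z],-1)
    W=P.reshape(-1,3)@rot(d["rotation"]).as_matrix().T+d["xyz"]
    W=W.reshape(480,640,3);W[Z<=0]=np.nan
    return W
def proj(d,p):
    f=240/np.tan(np.radians(d["fovy"])/2)
    c=rot(d["rotation"]).inv().apply(np.atleast_2d(p)-d["xyz"])
    return np.c_[c[:,0]/c[:,2]*f+d["cx"],c[:,1]/c[:,2]*f+d["cy"]]
def ray(d,u,v,z):
    f=240/np.tan(np.radians(d["fovy"])/2)
    r=rot(d["rotation"]).apply([(u-d["cx"])/f,(v-d["cy"])/f,1]); return d["xyz"]+r*(z-d["xyz"][2])/r[2]
E
python3 - <<'E'
from h import *
print(grip_depth)
d=dict(np.load("top0.npz"));W=cloud(d);z=W[...,2]
roi=np.zeros((480,640),bool);roi[135:310,200:370]=1
print('desk',np.nanmedian(z[330:360,480:520]))
m=roi&(z>.06)&(z<.13)
n,l,st,c=cv2.connectedComponentsWithStats(m.astype(np.uint8))
k=1+st[1:,4].argmax();m=l==k
mo=cv2.morphologyEx(m.astype(np.uint8),cv2.MORPH_CLOSE,np.ones((9,9)))
mo=cv2.morphologyEx(mo,cv2.MORPH_OPEN,np.ones((35,35)))>0
print('top z',np.nanpercentile(z[mo&m],[5,25,50,75,95]))
r=cv2.minAreaRect(W[mo&m][:,:2].astype(np.float32)*1000);print(r,cv2.boxPoints(r))
hh=m&~mo
pts=W[hh];print('non-body',len(pts))
ys=cv2.cvtColor(d["pixels"],cv2.COLOR_RGB2HSV)
# egg & tray
b=(ys[...,0]<15)&(ys[...,1]>110)&(ys[...,2]>60);b[:200]=0;b[330:]=0;b[:,:430]=0;b[:,520:]=0
e=W[b&(z>.03)];print('egg top px',np.argwhere(b).mean(0),e.mean(0),e[:,2].max(),np.c_[e.min(0),e.max(0)])
t=(d["pixels"].max(-1)<60);t[:190]=0;t[335:]=0;t[:,:428]=0;t[:,518:]=0
n,l,st,c=cv2.connectedComponentsWithStats(t.astype(np.uint8));k=1+st[1:,4].argmax()
q=np.argwhere(l==k)[:,::-1];rr=cv2.minAreaRect(q.astype(np.float32));print(rr)
P=np.array([ray(d,u,v,.036) for u,v in cv2.boxPoints(rr)]);print(P)
s=dict(np.load("side0.npz"));S=cloud(s)
cv2.imwrite("pics/c0.png",np.vstack([cv2.resize(s["pixels"][180:300,235:420,::-1],None,fx=3.2,fy=2.4,interpolation=2),cv2.resize(d["pixels"][140:305,200:370,::-1],(592,300))])[:590])
E
```

```text
-0.0187
desk -0.0004840001849659714
top z [0.09887784 0.10354003 0.10596873 0.10851996 0.12128136]
((573.9404296875, 167.46981811523438), (277.50750732421875, 312.7106628417969), 55.9818229675293) [[366.71716  139.93628 ]
 [625.9105   -35.011543]
 [781.1637   195.00336 ]
 [521.97034  369.95117 ]]
non-body 1020
egg top px [270.46987952 474.53413655] [ 0.44926348 -0.29495386  0.05377078] 0.0703652684892424 [[ 0.43003305  0.47031625]
 [-0.31982524 -0.27636395]
 [ 0.030667    0.07036527]]
((472.3280944824219, 262.8099670410156), (64.0284652709961, 117.11873626708984), 9.211027145385742)
[[ 0.34004794 -0.18617952  0.036     ]
 [ 0.63071839 -0.24757826  0.036     ]
 [ 0.60050658 -0.40759729  0.036     ]
 [ 0.31064281 -0.34286646  0.036     ]]
```

View pics/c0.png

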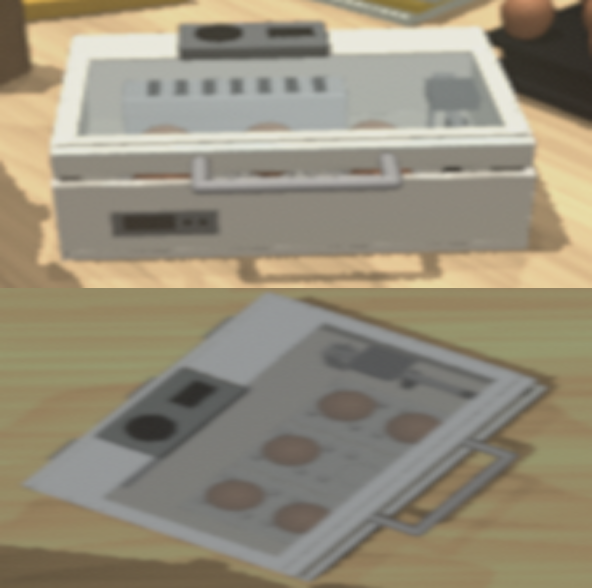

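The handle bar runs from about (348,233) to (321,273) in the top view. The rod lies at upper right with its socket box near the hinge.

```bash
python3 - <<'E'
from h import *
d=dict(np.load("top0.npz"));s=dict(np.load("side0.npz"));W=cloud(d);S=cloud(s)
for n,u,v,z in [("barR",348,233.5,.1),("barL",320.7,273,.1),("rearL",207.2,248.4,.107),("rearR",277.6,142.8,.107),("frontR",358,193,.107),("frontL",287.6,299.5,.107)]:
    p=ray(d,u,v,z);print(n,p)
bars=[ray(s,235+x/3.2,180+y/2.4,.094) for x,y in[(200,186),(395,182)]];print('side bar',bars,np.mean(bars,0))
pts=W[(W[...,2]>.085)&(W[...,2]<.115)]
a=np.radians(56);Rx=np.array([np.cos(a),np.sin(a)]);Ry=np.array([-Rx[1],Rx[0]])
# bar-only: top-cloud points beyond the hood front
c=np.mean([ray(d,348,233.5,.1),ray(d,320.7,273,.1)],0)[:2];print('barC',c,'origin',c+.148*Rx)
for C in(W,S):
  q=C[...,:2]-c; m=(abs(q@Rx)<.015)&(abs(q@Ry)<.045)&(C[...,2]>.07)&(C[...,2]<.12)
  print(m.sum(),C[m].mean(0),np.polyfit((C[m][:,:2]-c)@Ry,(C[m][:,:2]-c)@Rx,1))
E
```

```text
barR [0.54354186 0.01981781 0.1       ]
barL [0.44985991 0.08826911 0.1       ]
rearL [0.51507675 0.35811066 0.107     ]
rearR [0.76959456 0.18518876 0.107     ]
frontR [ 0.6408376  -0.00701096  0.107     ]
frontL [0.38869241 0.16857478 0.107     ]
side bar [array([0.44880482, 0.09245969, 0.094     ]), array([0.54858779, 0.02378289, 0.094     ])] [0.4986963  0.05812129 0.094     ]
barC [0.49670089 0.05404346] origin [0.57946144 0.17674102]
183 [0.49880503 0.05782949 0.09817709] [-0.00063103  0.00431562]
278 [0.49680067 0.05456855 0.09713726] [0.00668952 0.00048971]
```

```bash
cat >> h.py <<'E'
a=np.radians(55.8);XH=np.array([np.cos(a),np.sin(a),0]);YH=np.array([-np.sin(a),np.cos(a),0]);O=np.array([.580,.178,0])
def inc(x,y,z): return O+x*XH+y*YH+[0,0,z]
def toinc(p): p=np.asarray(p)-O; return np.stack([p@XH,p@YH,p[...,2]],-1)
def handle(t): c,s=np.cos(t),np.sin(t); return inc(.115-.263*c+.012*s,0,.082+.263*s+.012*c)
def pose(ydir_deg,tilt=0): # tool down, closing axis at yaw; tilt about tool y
    b=np.radians(ydir_deg);y=np.array([np.cos(b),np.sin(b),0]);z=np.array([0,0,-1.])
    return R.from_matrix(np.c_[np.cross(y,z),y,z])*R.from_rotvec([0,tilt,0])
def delta(p,Rt):
    s=observe();R0=rot(s["tcp_rot"])
    return np.round(np.r_[R0.inv().apply(np.asarray(p)-s["tcp_pos"]),(R0.inv()*Rt).as_rotvec()],4)
E
python3 - <<'E'
from h import *
b=inc(-.148,0,0);print(b,delta(b+[0,0,.15],pose(55.8)))
E
```

```text
[0.49681166 0.05559208 0.        ] [-4.232e-01 -4.581e-01  8.120e-02 -2.000e-03  3.000e-04  1.472e-01]
```

Emit:
servo_tool(plan=[[-0.423,-0.458,0,0,0,0.147,0.5],[-0.423,-0.458,0,0,0,0.147,0.3],[-0.423,-0.458,0,0,0,0.147,0.28],[-0.423,-0.458,0,0,0,0.147,0.28],[-0.423,-0.458,0,0,0,0.147,0.28],[-0.423,-0.458,0,0,0,0.147,0.28],[-0.423,-0.458,0,0,0,0.147,0.28],[-0.423,-0.458,0,0,0,0.147,0.28]], newtons=30)

```text
time: 0.9
tcp_pos: [0.4319, 0.2681, 0.2312]
tcp_rot: [-0.0, 0.294, 0.956, -0.0]
wrist_force: [1.1, -0.3, 0.3]
width: 0.0243
grip_force: 0.0
```

Emit:
servo_tool(plan=[[-0.173,-0.139,0.0,0,0,0,0.28],[-0.173,-0.139,0,0,0,0,0.28],[-0.173,-0.139,0,0,0,0,0.28],[-0.173,-0.139,0.0,0,0,0,0.28],[-0.173,-0.139,0.06,0,0,0,0.28],[-0.173,-0.139,0.09,0,0,0,0.28],[-0.173,-0.139,0.09,0,0,0,0.28],[-0.173,-0.139,0.09,0,0,0,0.28]])

```text
time: 1.7
tcp_pos: [0.4963, 0.0583, 0.1411]
tcp_rot: [-0.001, 0.294, 0.956, -0.0]
wrist_force: [-0.3, 0.3, 0.3]
width: 0.0236
grip_force: 0.0
```

```bash
python3 - <<'E'
from h import *
s=get_image("side");t=get_image("top")
p=observe()["tcp_pos"];print(p,toinc(p))
q=proj(s,p)[0].astype(int);print(q,proj(s,inc(-.148,0,.094)))
a=s["pixels"][180:300,260:420,::-1];b=t["pixels"][150:300,230:430,::-1]
cv2.imwrite("pics/1.png",np.vstack([cv2.resize(a,(400,300)),cv2.resize(b,(400,300))]))
np.savez("side1.npz",**s)
E
```

```text
[0.49799114 0.05922157 0.14294686] [-0.14433515  0.00106455  0.14294686]
[327 235] [[328.01961874 257.55898025]]
```

View pics/1.png

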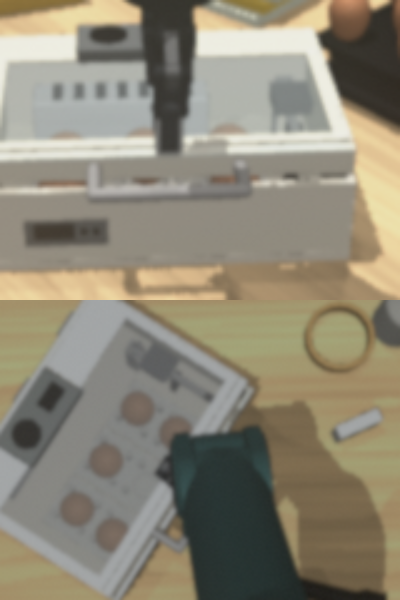

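The gripper stands above the handle's middle (side pixel (328,235), bar at (328,257)). Descending.

Emit:
servo_tool(plan=[[0,-0.003,0.01,0,0,0,0.28],[0,-0.003,0.02,0,0,0,0.28],[0,-0.003,0.03,0,0,0,0.28],[0,-0.003,0.04,0,0,0,0.28],[0,-0.003,0.05,0,0,0,0.28],[0,-0.003,0.056,0,0,0,0.28],[0,-0.003,0.06,0,0,0,0.28],[0,-0.003,0.06,0,0,0,0.28]])

```text
time: 2.6
tcp_pos: [0.4948, 0.0555, 0.0806]
tcp_rot: [-0.001, 0.294, 0.956, -0.0]
wrist_force: [-0.3, -0.2, 0.6]
width: 0.0243
grip_force: 0.0
```

Emit:
servo_tool(plan=[[0,0,0,0,0,0,0.2],[0,0,0,0,0,0,0.15],[0,0,0,0,0,0,0.1],[0,0,0,0,0,0,0.05],[0,0,0,0,0,0,0],[0,0,0,0,0,0,0],[0,0,0,0,0,0,0],[0,0,0,0,0,0,0]])

```text
time: 3.4
tcp_pos: [0.4973, 0.0581, 0.0819]
tcp_rot: [0.002, 0.293, 0.956, 0.002]
wrist_force: [0.9, 4.7, -2.7]
width: 0.0107
grip_force: 29.2
```

Emit:
servo_tool(plan=[[0,0.0025,-0.026,0,0,0,0],[0,0.0076,-0.052,0,0,0,0],[0,0.0153,-0.077,0,0,0,0],[0,0.0255,-0.1015,0,0,0,0],[0,0.038,-0.1246,0,0,0,0],[0,0.0527,-0.1464,0,0,0,0],[0,0.0695,-0.1666,0,0,0,0],[0,0.0884,-0.1851,0,0,0,0]])

```text
time: 4.2
tcp_pos: [0.5442, 0.1277, 0.2667]
tcp_rot: [-0.0, 0.294, 0.956, -0.001]
wrist_force: [2.6, -1.2, -6.9]
width: 0.0103
grip_force: 29.2
```

Emit:
servo_tool(plan=[[0,0.0205,-0.0164,0,0,0,0],[0,0.0426,-0.0307,0,0,0,0],[0,0.066,-0.0427,0,0,0,0],[0,0.0905,-0.0523,0,0,0,0],[0,0.1158,-0.0595,0,0,0,0],[0,0.1417,-0.0641,0,0,0,0],[0,0.168,-0.066,0,0,0,0],[0,0.1943,-0.0654,0,0,0,0]])

```text
time: 5.0
tcp_pos: [0.6541, 0.2901, 0.3342]
tcp_rot: [0.0, 0.294, 0.956, 0.0]
wrist_force: [0.1, 0.3, -4.1]
width: 0.0106
grip_force: 30.9
```

Emit:
servo_tool(plan=[[0,0.013,0.0015,0,0,0,0],[0,0.0261,0.0032,0,0,0,0],[0,0.032,0.0043,0,0,0,0],[0,0.032,0.0043,0,0,0,0],[0,0.032,0.0043,0,0,0,0.3],[0,0.032,0.0043,0,0,0,0.3],[0,0.032,0.0043,0,0,0,0.3],[0,0.032,0.0043,0,0,0,0.3]])

```text
time: 5.8
tcp_pos: [0.6717, 0.3156, 0.3272]
tcp_rot: [-0.0, 0.294, 0.956, -0.0]
wrist_force: [0.5, 1.3, 1.2]
width: 0.0255
grip_force: 0.6
```

Emit:
servo_tool(plan=[[0,0,-0.02,0,0,0,0.3],[0,0,-0.05,0,0,0,0.3],[0,0,-0.08,0,0,0,0.3],[0,-0.05,-0.08,0,0,0,0.3],[0,-0.1,-0.08,0,0,0,0.3],[0,-0.15,-0.08,0,0,0,0.3],[0,-0.2,-0.08,0,0,0,0.3],[0,-0.25,-0.08,0,0,0,0.3]])

```text
time: 6.6
tcp_pos: [0.5295, 0.1064, 0.407]
tcp_rot: [-0.0, 0.294, 0.956, -0.001]
wrist_force: [0.1, -1.4, -0.5]
width: 0.0258
grip_force: 0.0
```

```bash
python3 - <<'E'
from h import *
s=get_image("side");t=get_image("top")
p=observe()["tcp_pos"];print(p,toinc(p))
a=s["pixels"][130:310,210:450,::-1];b=t["pixels"][100:310,190:470,::-1]
cv2.imwrite("pics/2.png",np.vstack([cv2.resize(a,(400,300)),cv2.resize(b,(400,300))]))
np.savez("side2.npz",**s);np.savez("top2.npz",**t)
for n,q in dict(pivot=inc(.03,-.117,.08),tip=inc(-.095,-.117,.08),cup=inc(-.069,.012,.013),cupR=inc(-.069,-.062,.05),handle=handle(1.75)).items(): print(n,q,proj(s,q)[0],proj(t,q)[0])
E
```

```text
[0.52706889 0.10006065 0.40725864] [-9.42138186e-02 -3.01229148e-05  4.07258640e-01]
pivot [0.69363093 0.13704866 0.08      ] [374.14476045 217.88388745] [298.24139458 175.32475991]
tip [0.62337051 0.03366359 0.08      ] [382.37483049 247.17256573] [340.83849328 202.39420886]
cup [0.53129128 0.12767644 0.013     ] [320.61063439 267.98451998] [303.83051814 243.1767227 ]
cupR [0.59249524 0.08608227 0.05      ] [354.49390378 253.02669814] [319.69214731 217.05108531]
handle [0.67762632 0.32165277 0.33864935] [320.10470292  89.53376381] [204.6109277  157.65614839]
```

View pics/2.png

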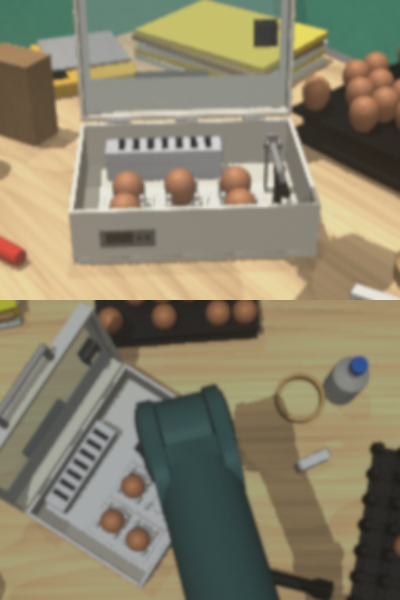

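Hood leans on its stop; the rod is stowed with its tip near (380,247) in the side view, as predicted.

```bash
python3 - <<'E'
from h import *
s=dict(np.load("side2.npz"));print(observe()["joint_pos"].round(2))
g=s["pixels"].max(-1)
print(g[228:256:2,366:396])
for y in (-.117,-.110): print([proj(s,inc(x,y,.08))[0].round(1) for x in(-.095,-.075,-.03,.03)])
for yd in(145.8,-34.2): print(delta(inc(-.075,-.117,.25),pose(yd)))
E
```

```text
[-0.47  0.18  0.24  1.82 -0.04  1.15  0.74]
[[204 197 168 124 137 185 203 189 154 146 162 166 159 159 173 173 144 122
  119 119 119 119 118 119 129 171 219 225 212 209]
 [226 216 175 129 154 208 226 204 141 114 146 164 157 138 137 165 159 133
  120 119 119 119 119 119 121 143 191 225 229 227]
 [226 213 169 128 158 209 223 193 125  90 124 141 138 128 135 177 188 154
  125 119 119 120 120 119 118 123 159 211 227 225]
 [225 211 160 123 159 210 225 204 137  79  89 105 113 117 147 198 213 183
  140 120 119 120 120 119 120 119 130 171 221 228]
 [225 209 156 127 167 214 226 207 140  74  66  88 103 112 131 174 212 208
  163 127 118 119 119 120 119 119 122 144 192 225]
 [227 211 155 127 170 217 226 209 141  73  56  75  93 103 109 140 189 212
  190 146 122 119 120 120 120 120 119 120 155 210]
 [232 216 153 135 187 226 232 214 141  68  53  59  67  65  63  82 142 200
  209 173 134 121 119 120 120 120 120 119 129 169]
 [232 220 162 131 161 187 193 171 113  62  51  51  52  53  52  57  89 138
  164 153 127 118 120 120 120 120 120 120 120 133]
 [231 223 183 143 141 154 154 128  85  55  51  51  53  5
[... 280 characters left out ...]
9 185 142 122 120 119 114 112 114 109]
 [226 227 226 226 226 226 209 153  92  64  58  66 114 181 213 198 165 155
  170 200 217 208 170 133 122 119 115 113 117 113]
 [226 229 231 230 227 223 208 183 176 172 151 138 146 169 182 171 156 153
  162 174 180 175 160 147 143 142 143 144 146 145]
 [182 183 185 183 178 170 166 165 165 164 155 149 149 148 148 147 146 145
  145 145 145 144 141 140 140 139 139 139 139 139]]
[array([382.4, 247.2]), array([380.9, 242.1]), array([377.9, 231.2]), array([374.1, 217.9])]
[array([379. , 247.3]), array([377.7, 242.2]), array([374.7, 231.3]), array([371.1, 218. ])]
[-0.117   0.0214  0.157  -0.0036 -0.0057 -1.5814]
[-0.117   0.0214  0.157  -0.0057  0.0036  1.5602]
```

Emit:
servo_tool(plan=[[-0.03,0.021,0.03,0,0,-0.149,0.28],[-0.06,0.021,0.06,0,0,-0.298,0.28],[-0.09,0.021,0.09,0,0,-0.447,0.28],[-0.115,0.021,0.12,0,0,-0.596,0.28],[-0.115,0.021,0.155,0,0,-0.745,0.28],[-0.115,0.021,0.155,0,0,-0.894,0.28],[-0.115,0.021,0.155,0,0,-1.043,0.28],[-0.115,0.021,0.155,0,0,-1.192,0.28]])

```text
time: 7.5
tcp_pos: [0.6379, 0.0613, 0.2514]
tcp_rot: [-0.001, -0.296, 0.955, -0.0]
wrist_force: [0.6, 0.8, -0.0]
width: 0.0239
grip_force: 0.0
```

Emit:
servo_tool(plan=[[0,0,0.02,0,0,-0.149,0.28],[0,0,0.04,0,0,-0.298,0.28],[0,0,0.06,0,0,-0.383,0.28],[0,0,0.08,0,0,-0.383,0.28],[0,0,0.1,0,0,-0.383,0.28],[0,0,0.1,0,0,-0.383,0.28],[0,0,0.1,0,0,-0.383,0.28],[0,0,0.1,0,0,-0.383,0.28]])

```text
time: 8.3
tcp_pos: [0.6393, 0.0619, 0.1536]
tcp_rot: [0.001, -0.47, 0.883, -0.0]
wrist_force: [-0.3, -0.2, 0.8]
width: 0.0239
grip_force: 0.0
```

```bash
python3 - <<'E'
from h import *
s=get_image("side")
print(delta(inc(-.075,-.115,.061),pose(145.8)),toinc(observe()["tcp_pos"]))
a=s["pixels"][170:270,310:430,::-1]
cv2.imwrite("pics/3.png",cv2.resize(a,(600,500)))
E
```

```text
[ 0.0125 -0.0004  0.0928 -0.0017  0.0014  0.0042] [-0.06259035 -0.11435355  0.15377348]
```

View pics/3.png

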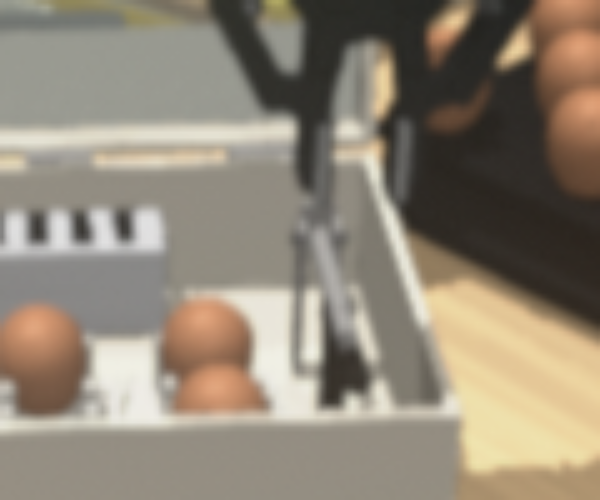

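The fingers (tips near crop (310,190) and (400,200)) straddle the rod line; rod runs crop (320,220)–(355,360). Descending and pinching.

Emit:
servo_tool(plan=[[0.012,-0.001,0.015,0,0,0,0.28],[0.012,-0.001,0.03,0,0,0,0.28],[0.012,-0.001,0.045,0,0,0,0.28],[0.012,-0.001,0.06,0,0,0,0.28],[0.012,-0.001,0.072,0,0,0,0.28],[0.012,-0.001,0.082,0,0,0,0.28],[0.012,-0.001,0.092,0,0,0,0.28],[0.012,-0.001,0.092,0,0,0,0.28]])

```text
time: 9.15
tcp_pos: [0.6316, 0.0514, 0.0589]
tcp_rot: [-0.001, -0.47, 0.883, 0.0]
wrist_force: [-0.2, 0.6, 0.4]
width: 0.024
grip_force: 0.0
```

Emit:
servo_tool(plan=[[0,0,0,0,0,0,0.2],[0,0,0,0,0,0,0.15],[0,0,0,0,0,0,0.1],[0,0,0,0,0,0,0.05],[0,0,0,0,0,0,0],[0,0,0,0,0,0,0],[0,0,0,0,0,0,0],[0,0,0,0,0,0,0]], newtons=20)

```text
time: 9.95
tcp_pos: [0.634, 0.0509, 0.0611]
tcp_rot: [0.001, -0.47, 0.883, -0.001]
wrist_force: [4.1, -1.8, 1.6]
width: 0.009
grip_force: 19.7
```

Emit:
servo_tool(plan=[[-0.0007,0,-0.012,0,0,0,0],[-0.0028,0,-0.0239,0,0,0,0],[-0.0062,0,-0.0355,0,0,0,0],[-0.0109,0,-0.0466,0,0,0,0],[-0.0169,0,-0.0571,0,0,0,0],[-0.024,0,-0.0668,0,0,0,0],[-0.0322,0,-0.0757,0,0,0,0],[-0.0414,0,-0.0835,0,0,0,0]])

```text
time: 10.75
tcp_pos: [0.6555, 0.0829, 0.1438]
tcp_rot: [-0.001, -0.469, 0.883, -0.001]
wrist_force: [4.4, -3.7, -3.2]
width: 0.0089
grip_force: 22.7
```

Emit:
servo_tool(plan=[[-0.0114,0,-0.0076,0,0,0,0],[-0.0236,0,-0.0136,0,0,0,0],[-0.0365,0,-0.0179,0,0,0,0],[-0.0499,0,-0.0206,0,0,0,0],[-0.0635,0,-0.0215,0,0,0,0],[-0.0771,0,-0.0206,0,0,0,0],[-0.0875,0,-0.0188,0,0,0,0],[-0.0925,0,-0.0174,0,0,0,0]])

```text
time: 11.55
tcp_pos: [0.7085, 0.1612, 0.1624]
tcp_rot: [0.0, -0.47, 0.883, -0.002]
wrist_force: [3.1, -2.6, 5.0]
width: 0.0092
grip_force: 24.4
```

```bash
python3 - <<'E'
from h import *
s=get_image("side")
print(toinc(observe()["tcp_pos"]))
a=s["pixels"][150:270,310:454,::-1]
cv2.imwrite("pics/4.png",cv2.resize(a,(600,500)))
E
```

```text
[ 0.05916926 -0.1157078   0.1621991 ]
```

View pics/4.png

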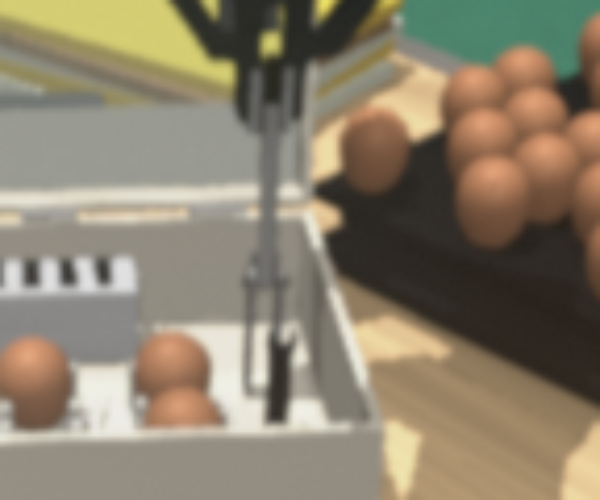

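Rod stands leaning rearward, pinched at crop (270,110). Release, rise, turn back to the handle.

Emit:
servo_tool(plan=[[0,0,0,0,0,0,0.28],[0,0,0,0,0,0,0.28],[0,0,-0.01,0,0,0,0.28],[0,0,-0.03,0,0,0,0.28],[0,0,-0.07,0,0,0,0.28],[0.03,0,-0.12,0,0,0.14,0.28],[0.06,0,-0.17,0,0,0.28,0.28],[0.06,0,-0.22,0,0,0.42,0.28]])

```text
time: 12.4
tcp_pos: [0.672, 0.1109, 0.3677]
tcp_rot: [-0.003, -0.271, 0.962, -0.0]
wrist_force: [2.8, -0.1, -0.9]
width: 0.0239
grip_force: 0.0
```

Emit:
servo_tool(plan=[[0,0,-0.04,0,0,0.149,0.28],[0,0,-0.05,0,0,0.298,0.28],[0,0,-0.05,0,0,0.447,0.28],[0,0,-0.05,0,0,0.596,0.28],[0,0,-0.05,0,0,0.745,0.28],[0,0,-0.05,0,0,0.894,0.28],[0,0,-0.05,0,0,1.043,0.28],[0,0,-0.05,0,0,1.15,0.28]])

```text
time: 13.2
tcp_pos: [0.6738, 0.115, 0.4168]
tcp_rot: [-0.001, 0.294, 0.956, 0.0]
wrist_force: [0.2, -0.7, 1.1]
width: 0.0241
grip_force: 0.0
```

```bash
python3 - <<'E'
from h import *
s=get_image("side");t=get_image("top")
print(delta(inc(.172,0,.39),pose(55.8)),toinc(observe()["tcp_pos"]))
C=cloud(s);Q=toinc(C)
m=(abs(Q[...,1])<.04)&(Q[...,0]>.13)&(Q[...,0]<.22)&(Q[...,2]>.325)&(Q[...,2]<.37);print(m.sum(),np.median(Q[m],0))
m=(abs(Q[...,1]+.117)<.02)&(Q[...,0]>.02)&(Q[...,0]<.11)&(Q[...,2]>.12)&(Q[...,2]<.25);print(m.sum(),np.polyfit(Q[m][:,2],Q[m][:,0],1),Q[m].max(0),Q[m][:,2].min())
E
```

```text
[ 0.112   0.172   0.0269 -0.0003 -0.0015  0.0063] [ 0.00070643 -0.11309354  0.41679538]
188 [ 0.17212791 -0.0020308   0.34095674]
172 [ 0.40353922 -0.0031499 ] [ 0.0819504  -0.10992119  0.20151967] 0.12014229125661902
```

Emit:
servo_tool(plan=[[0.112,0.172,0,0,0,0,0.28],[0.112,0.172,0,0,0,0,0.28],[0.112,0.172,0,0,0,0,0.28],[0.112,0.172,0,0,0,0,0.28],[0.112,0.172,0,0,0,0,0.28],[0.112,0.172,0.025,0,0,0,0.28],[0.112,0.172,0.025,0,0,0,0.28],[0.112,0.172,0.025,0,0,0,0.28]])

```text
time: 14.1
tcp_pos: [0.6774, 0.3189, 0.3913]
tcp_rot: [-0.001, 0.291, 0.957, -0.001]
wrist_force: [0.4, -0.4, 0.8]
width: 0.0239
grip_force: 0.0
```

```bash
python3 - <<'E'
from h import *
print(delta(inc(.172,0,.327),pose(55.8)),toinc(observe()["tcp_pos"]))
E
```

```text
[ 0.0013  0.0009  0.0643 -0.0017 -0.0012  0.0059] [ 0.17125244 -0.00136981  0.39134134]
```

Emit:
servo_tool(plan=[[0,0.001,0.015,0,0,0,0.28],[0,0.001,0.03,0,0,0,0.28],[0,0.001,0.045,0,0,0,0.28],[0,0.001,0.055,0,0,0,0.28],[0,0.001,0.064,0,0,0,0.28],[0,0.001,0.064,0,0,0,0.28],[0,0.001,0.064,0,0,0,0.15],[0,0.001,0.064,0,0,0,0.1]], newtons=30)

```text
time: 14.9
tcp_pos: [0.6787, 0.3208, 0.328]
tcp_rot: [0.0, 0.291, 0.957, 0.0]
wrist_force: [0.2, 0.3, -2.3]
width: 0.0102
grip_force: 29.2
```

Emit:
servo_tool(plan=[[0,0,0,0,0,0,0.05],[0,0,0,0,0,0,0],[0,0,0,0,0,0,0],[0,0,0,0,0,0,0],[0,0,0,0,0,0,0],[0,0,0,0,0,0,0],[0,0,0,0,0,0,0],[0,0,0,0,0,0,0]])

```text
time: 15.7
tcp_pos: [0.6786, 0.3205, 0.3281]
tcp_rot: [0.0, 0.292, 0.957, 0.0]
wrist_force: [0.4, 1.3, -1.4]
width: 0.0109
grip_force: 29.4
```

Emit:
servo_tool(plan=[[0,-0.0181,-0.0034,0,0,0,0],[0,-0.0364,-0.0056,0,0,0,0],[0,-0.0548,-0.0066,0,0,0,0],[0,-0.0733,-0.0062,0,0,0,0],[0,-0.0916,-0.0045,0,0,0,0],[0,-0.1097,-0.0016,0,0,0,0],[0,-0.1277,0.0026,0,0,0,0],[0,-0.1428,0.0073,0,0,0,0]])

```text
time: 16.5
tcp_pos: [0.5979, 0.201, 0.321]
tcp_rot: [-0.0, 0.292, 0.956, 0.0]
wrist_force: [-2.0, -2.2, 2.9]
width: 0.0108
grip_force: 30.2
```

Emit:
servo_tool(plan=[[0,-0.0037,0.0012,0,0,0,0],[0,-0.0075,0.0025,0,0,0,0],[0,-0.011,0.004,0,0,0,0],[0,-0.0148,0.0054,0,0,0,0],[0,-0.0148,0.0054,0,0,0,0],[0,-0.0148,0.0054,0,0,0,0],[0,-0.0148,0.0054,0,0,0,0],[0,-0.0148,0.0054,0,0,0,0]])

```text
time: 17.3
tcp_pos: [0.5904, 0.1898, 0.3158]
tcp_rot: [-0.0, 0.291, 0.957, -0.0]
wrist_force: [-5.3, -0.8, 6.0]
width: 0.0103
grip_force: 30.6
```

```bash
python3 - <<'E'
from h import *
s=get_image("side");t=get_image("top");o=observe()
q=toinc(o["tcp_pos"]);print(q,o["wrist_force"])
x,z=q[0]-.115,q[2]+.0125-.082;print('theta est',np.arctan2(z,-x)-np.arctan2(.012,.263))
np.savez("side5.npz",**s)
a=s["pixels"][100:270,270:470,::-1];b=t["pixels"][120:300,180:390,::-1]
cv2.imwrite("pics/5.png",np.hstack([cv2.resize(a,(400,340)),cv2.resize(b,(400,340))]))
E
```

```text
[ 0.01564957 -0.00190018  0.3157477 ] [-4.26354347 -1.48047491  5.46829626]
theta est 1.1417173351262893
```

View pics/5.png

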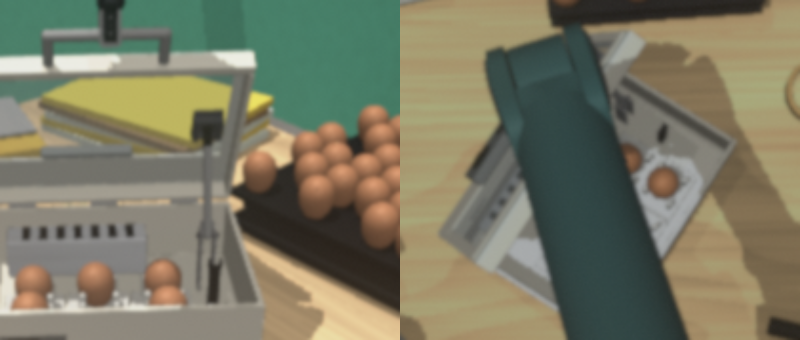

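The rod's tip is in the dark pocket (crop (208,125)). The hood is bearing on it; continue down gently.

Emit:
servo_tool(plan=[[0,-0.002,0.0008,0,0,0,0],[0,-0.004,0.0016,0,0,0,0],[0,-0.006,0.0025,0,0,0,0],[0,-0.008,0.0033,0,0,0,0],[0,-0.01,0.0043,0,0,0,0],[0,-0.01,0.0043,0,0,0,0],[0,-0.01,0.0043,0,0,0,0],[0,-0.01,0.0043,0,0,0,0]])

```text
time: 18.2
tcp_pos: [0.585, 0.1819, 0.3114]
tcp_rot: [-0.0, 0.291, 0.957, 0.0]
wrist_force: [-4.5, -0.8, 5.6]
width: 0.0109
grip_force: 30.7
```

```bash
cat > chk.py <<'E'
from h import *
s=get_image("side");o=observe()
q=toinc(o["tcp_pos"]);print(q,o["wrist_force"])
x,z=q[0]-.115,q[2]+.0125-.082;print('theta est',np.arctan2(z,-x)-np.arctan2(.012,.263))
Q=toinc(cloud(s))
m=(abs(Q[...,1]+.117)<.02)&(Q[...,0]>.02)&(Q[...,0]<.11)&(Q[...,2]>.12)&(Q[...,2]<.18);f=np.polyfit(Q[m][:,2],Q[m][:,0],1);print(m.sum(),'rod',np.pi/2+np.arctan(f[0]))
m=(abs(Q[...,1])<.05)&(Q[...,0]>-.05)&(Q[...,0]<.06)&(Q[...,2]>.29)&(Q[...,2]<.36);print('bar area',np.median(Q[m],0))
E
python3 chk.py
```

```text
[ 0.00609319 -0.00195135  0.31136038] [-4.32743055  0.39380179  5.8380462 ]
theta est 1.102107243050395
220 rod 1.9898612754552427
bar area [8.68073335e-04 2.33993271e-05 3.23925930e-01]
```

Emit:
servo_tool(plan=[[0,-0.001,0.0005,0,0,0,0],[0,-0.002,0.001,0,0,0,0],[0,-0.003,0.0015,0,0,0,0],[0,-0.004,0.002,0,0,0,0],[0,-0.005,0.0025,0,0,0,0],[0,-0.005,0.0025,0,0,0,0],[0,-0.005,0.0025,0,0,0,0],[0,-0.005,0.0025,0,0,0,0]])

```text
time: 19.05
tcp_pos: [0.5843, 0.1808, 0.3107]
tcp_rot: [0.002, 0.291, 0.957, 0.003]
wrist_force: [-3.3, 2.3, 9.5]
width: 0.0101
grip_force: 31.0
```

```bash
sed -i 's/print(m.sum(),.rod.*/P=Q[m];print(np.c_[P[:,[0,2]].T@np.ones(len(P))\/len(P)].T)\nfor h in np.arange(.115,.195,.01):\n  k=(abs(Q[...,1]+.117)<.012)\&(abs(Q[...,2]-h)<.005)\&(Q[...,0]>.02)\&(Q[...,0]<.12);print(h.round(3),k.sum(),np.median(Q[k][:,0]).round(4) if k.any() else 0,end="; ")/' chk.py; python3 chk.py
```

```text
[ 0.00471917 -0.0019691   0.3107092 ] [-3.50594658  2.41129981  9.41668228]
theta est 1.0963753439976995
[[0.07545161 0.15403245]]
0.115 18 0.0397; 0.125 29 0.0456; 0.135 38 0.0505; 0.145 36 0.0518; 0.155 35 0.0561; 0.165 34 0.0562; 0.175 23 0.0591; 0.185 44 0.0645; bar area [-8.97512015e-04  2.54416608e-04  3.23198863e-01]
```

The hood has stopped against the rod (force 9.5 N, θ≈1.096). Releasing.

Emit:
servo_tool(plan=[[0,0.002,-0.001,0,0,0,0],[0,0.003,-0.0015,0,0,0,0],[0,0.003,-0.0015,0,0,0,0.1],[0,0.003,-0.0015,0,0,0,0.2],[0,0.003,-0.0015,0,0,0,0.3],[0,0.003,-0.0015,0,0,0,0.3],[0,0.003,-0.0015,0,0,0,0.3],[0,0.003,-0.01,0,0,0,0.3]])

```text
time: 19.9
tcp_pos: [0.5831, 0.1791, 0.3171]
tcp_rot: [-0.001, 0.292, 0.957, -0.001]
wrist_force: [-0.4, -0.4, 0.3]
width: 0.0255
grip_force: 0.0
```

Emit:
servo_tool(plan=[[0,0,-0.01,0,0,0,0.3],[0,0,-0.03,0,0,0,0.3],[0,0,-0.06,0,0,0,0.3],[0,0,-0.1,0,0,0,0.3],[0,-0.05,-0.1,0,0,0,0.3],[0,-0.1,-0.1,0,0,0,0.3],[0,-0.15,-0.1,0,0,0,0.3],[0,-0.2,-0.1,0,0,0,0.3]])

```text
time: 20.7
tcp_pos: [0.4714, 0.0118, 0.4194]
tcp_rot: [0.001, 0.292, 0.957, 0.001]
wrist_force: [1.4, -0.3, 0.3]
width: 0.0257
grip_force: 0.0
```

```bash
python3 chk.py; python3 - <<'E'
from h import *
t=get_image("top");T=cloud(t);s=get_image("side");S=cloud(s);print(observe()["joint_pos"].round(2))
for n,d,C in(("top",t,T),("side",s,S)):
    hv=cv2.cvtColor(d["pixels"],cv2.COLOR_RGB2HSV)
    b=((hv[...,0]<15)|(hv[...,0]>172))&(hv[...,1]>110)&(hv[...,2]>60)
    k=b&(np.hypot(C[...,0]-.45,C[...,1]+.297)<.05)&(C[...,2]>.02)
    n_,l,st,c=cv2.connectedComponentsWithStats(k.astype(np.uint8));i=1+st[1:,4].argmax()
    (u,v),r=cv2.minEnclosingCircle(np.argwhere(l==i)[:,::-1].astype(np.float32))
    print(n,st[i],(u,v),r,c[i],ray(d,*c[i],.042),ray(d,u,v,.042),np.nanmax(C[l==i],0),np.nanmin(C[l==i],0))
# tray corners -> centre & angle
P=np.array([[.34,-.186],[.6307,-.2476],[.6005,-.4076],[.3106,-.3429]])
c=P.mean(0);ax=(P[1]-P[0]+P[2]-P[3]);ax/=np.linalg.norm(ax);ay=np.array([-ax[1],ax[0]])
print(c,np.degrees(np.arctan2(ax[1],ax[0])),[c+sg*.0235*ax for sg in(-1,1)])
E
```

```text
[-0.20891633 -0.00416275  0.41925563] [-4.58743505 -4.19733854 -1.19259312]
theta est 0.7781395377618985
[[0.07587787 0.15382468]]
0.115 17 0.0388; 0.125 30 0.0439; 0.135 35 0.0486; 0.145 38 0.1044; 0.155 36 0.0775; 0.165 36 0.058; 0.175 22 0.0577; 0.185 46 0.0644; bar area [0.00252153 0.00036688 0.32078227]
[-0.41  0.06  0.31  1.93 -0.02  1.15  0.88]
top [466 264  18  17 237] (474.131591796875, 271.58770751953125) 8.887981414794922 [474.24050633 271.4978903 ] [ 0.44668923 -0.29767285  0.042     ] [ 0.44647132 -0.29738699  0.042     ] [ 0.46554215 -0.27558026  0.06885507] [ 0.4258762  -0.31751806  0.02019233]
side [431 391  31  34 806] (446.093017578125, 407.88372802734375) 17.164791107177734 [445.75186104 407.52233251] [ 0.44286624 -0.29949338  0.042     ] [ 0.44277013 -0.30022     0.042     ] [ 0.47629797 -0.27773108  0.06400578] [ 0.42337476 -0.31971712  0.02098051]
[ 0.47045  -0.296025] -12.272557756866048 [array([ 0.44748703, -0.29102978]), array([ 0.49341297, -0.30102022])]
```

Hood stands on its rod by itself. Refining the tray's grid for the finger lanes.

```bash
python3 - <<'E'
from h import *
d=dict(np.load("top0.npz"));s=dict(np.load("side2.npz"))
for n,d in(("top",d),("side",s)):
    C=cloud(d);e=np.array([.446,-.298])
    q=C[...,:2]-[.4705,-.296]
    k=(abs(q[...,0])<.18)&(abs(q[...,1])<.11)&(C[...,2]>.028)&(C[...,2]<.042)&(np.hypot(C[...,0]-e[0],C[...,1]-e[1])>.03)
    P=C[k][:,:2]-e;best=None
    for g in np.arange(-18,-6,.25):
        r=np.radians(g);A=np.array([[np.cos(r),np.sin(r)],[-np.sin(r),np.cos(r)]])
        w=np.exp(2j*np.pi*(P@A.T)/.047).mean(0);v=abs(w).sum()
        if best is None or v>best[0]: best=(v,g,abs(w),np.angle(w)/2/np.pi*47)
    print(n,k.sum(),best)  # phase = pillar offset mm from egg; cell centre = phase +-23.5
print(delta([.4495,-.299,.13],pose(77.7,-.12)))
E
```

```text
top 942 (np.float64(1.6937577854341912), np.float64(-11.75), array([0.84827497, 0.84548281]), array([-19.48725094, -22.37499969]))
side 2810 (np.float64(1.7018489921776), np.float64(-11.75), array([0.851193  , 0.85065599]), array([-23.09835947,  21.96326861]))
[-0.156  -0.2679  0.2894 -0.0214 -0.1169 -0.3835]
```

Emit:
servo_tool(plan=[[-0.156,-0.268,0.05,-0.021,-0.117,-0.39,1],[-0.156,-0.268,0.1,-0.021,-0.117,-0.39,1],[-0.156,-0.268,0.15,-0.021,-0.117,-0.39,1],[-0.156,-0.268,0.2,-0.021,-0.117,-0.39,1],[-0.156,-0.268,0.25,-0.021,-0.117,-0.39,1],[-0.156,-0.268,0.289,-0.021,-0.117,-0.39,1],[-0.156,-0.268,0.289,-0.021,-0.117,-0.39,1],[-0.156,-0.268,0.289,-0.021,-0.117,-0.39,1]], newtons=20)

```text
time: 21.65
tcp_pos: [0.4566, -0.2676, 0.1733]
tcp_rot: [0.06, 0.099, 0.993, -0.007]
wrist_force: [0.6, 0.0, -0.4]
width: 0.0856
grip_force: 0.0
```

```bash
python3 - <<'E'
from h import *
o=observe();print(o["tcp_pos"],o["width"],delta([.45,-.299,.11],pose(78.25,-.12)),delta([.45,-.299,.026],pose(78.25,-.12)))
E
```

```text
[ 0.45661656 -0.26759276  0.17333657] 0.08562433564430115 [ 0.0079 -0.0319  0.0629 -0.0017  0.0005  0.0064] [ 0.018  -0.0317  0.1463 -0.0017  0.0005  0.0064]
```

Emit:
servo_tool(plan=[[0.0079,-0.032,0.03,0,0,0.006,1],[0.0079,-0.032,0.063,0,0,0.006,1],[0.0079,-0.032,0.063,0,0,0.006,1],[0.0079,-0.032,0.063,0,0,0.006,1],[0.0079,-0.032,0.063,0,0,0.006,1],[0.0079,-0.032,0.063,0,0,0.006,1],[0.0079,-0.032,0.063,0,0,0.006,1],[0.0079,-0.032,0.063,0,0,0.006,1]])

```text
time: 22.45
tcp_pos: [0.4481, -0.2982, 0.1121]
tcp_rot: [0.06, 0.103, 0.993, -0.007]
wrist_force: [-0.7, 0.3, -0.0]
width: 0.0852
grip_force: 0.0
```

```bash
python3 - <<'E'
from h import *
o=observe();print(o["tcp_pos"],delta([.45,-.299,.026],pose(78.25,-.12)))
s=get_image("side");print(proj(s,[[.446,-.298,.04],[.45,-.299,.026]]))
cv2.imwrite("pics/6.png",cv2.resize(s["pixels"][310:480,350:590,::-1],(720,510)))
E
```

```text
[ 0.44808897 -0.2982338   0.11209559] [ 0.0083 -0.0002  0.0857 -0.0019 -0.0001 -0.0011]
[[446.2154167  406.69163699]
 [447.30477728 412.00628816]]
```

View pics/6.png

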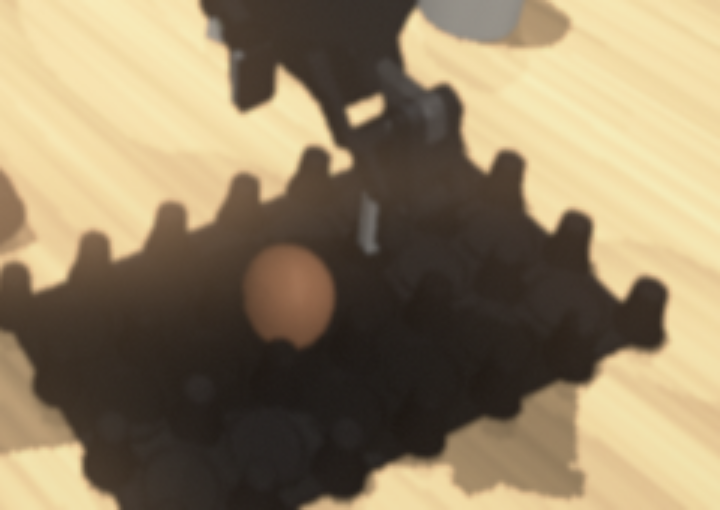

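Fingers (crop (250,100), (370,250)) straddle the egg at (288,297). Descend and close softly.

Emit:
servo_tool(plan=[[0.001,0,0.012,0,0,0,1],[0.002,0,0.024,0,0,0,1],[0.0035,0,0.036,0,0,0,1],[0.005,0,0.048,0,0,0,1],[0.006,0,0.06,0,0,0,1],[0.007,0,0.072,0,0,0,1],[0.0083,0,0.085,0,0,0,1],[0.0083,0,0.085,0,0,0,1]])

```text
time: 23.3
tcp_pos: [0.4482, -0.2984, 0.0237]
tcp_rot: [0.057, 0.104, 0.993, -0.006]
wrist_force: [0.2, 0.9, 0.3]
width: 0.0858
grip_force: 0.0
```

Emit:
servo_tool(plan=[[0,0,0,0,0,0,0.9],[0,0,0,0,0,0,0.8],[0,0,0,0,0,0,0.7],[0,0,0,0,0,0,0.62],[0,0,0,0,0,0,0.56],[0,0,0,0,0,0,0.52],[0,0,0,0,0,0,0.48],[0,0,0,0,0,0,0.44]], newtons=20)

```text
time: 24.1
tcp_pos: [0.4493, -0.299, 0.026]
tcp_rot: [0.059, 0.103, 0.993, -0.007]
wrist_force: [-0.1, 0.5, 4.2]
width: 0.0423
grip_force: 19.9
```

Emit:
servo_tool(plan=[[0,0,-0.008,0,0,0,0.4],[0,0,-0.02,0,0,0,0.4],[0,0,-0.04,0,0,0,0.4],[0,0,-0.07,0,0,0,0.4],[0,0,-0.1,0,0,0,0.4],[0,0,-0.13,0,0,0,0.4],[0,0,-0.16,0,0,0,0.4],[0,0,-0.16,0,0,0,0.4]])

```text
time: 24.9
tcp_pos: [0.4318, -0.2962, 0.1888]
tcp_rot: [0.062, 0.104, 0.993, -0.008]
wrist_force: [0.1, -0.2, -0.4]
width: 0.0424
grip_force: 20.5
```

```bash
python3 - <<'E'
from h import *
o=observe();print(o["tcp_pos"],o["width"],o["grip_force"],delta(inc(-.09,.012,.18),pose(145.8,-.12)),delta(inc(-.09,.012,.18),pose(145.8,-.12)*R.from_rotvec([0,0,0])))
E
```

```text
[ 0.4318399  -0.29617393  0.18878669] 0.042372008265771685 20.52636662906302 [-9.0000e-04  4.1580e-01  7.5000e-03 -1.4760e-01  2.7000e-03 -1.1727e+00] [-9.0000e-04  4.1580e-01  7.5000e-03 -1.4760e-01  2.7000e-03 -1.1727e+00]
```

Emit:
servo_tool(plan=[[0,0.04,0,-0.018,0,-0.147,0.4],[0,0.09,0,-0.037,0.001,-0.293,0.4],[0,0.14,0,-0.055,0.001,-0.44,0.4],[0,0.19,0,-0.074,0.001,-0.586,0.4],[0,0.24,0,-0.092,0.002,-0.733,0.4],[0,0.29,0.002,-0.111,0.002,-0.88,0.4],[0,0.34,0.004,-0.129,0.002,-1.026,0.4],[-0.001,0.39,0.006,-0.1476,0.0027,-1.1727,0.4]])

```text
time: 25.7
tcp_pos: [0.5117, 0.0881, 0.178]
tcp_rot: [0.05, -0.47, 0.881, 0.031]
wrist_force: [1.7, -0.1, 0.4]
width: 0.0423
grip_force: 20.6
```

```bash
python3 - <<'E'
from h import *
o=observe();print(o["tcp_pos"],toinc(o["tcp_pos"]),o["width"],o["grip_force"],delta(inc(-.0655,.012,.17),pose(145.8,-.12)))
E
```

```text
[0.51170644 0.08807447 0.17795683] [-0.11276233  0.00593863  0.17795683] 0.04229888268126842 20.564656454862842 [-0.046   0.0057  0.0135  0.009  -0.0017  0.0055]
```

Emit:
servo_tool(plan=[[-0.012,0.006,0.005,0.009,-0.002,0.005,0.4],[-0.024,0.006,0.013,0.009,-0.002,0.005,0.4],[-0.036,0.006,0.02,0.009,-0.002,0.005,0.4],[-0.044,0.006,0.03,0.009,-0.002,0.005,0.4],[-0.044,0.006,0.03,0.009,-0.002,0.005,0.4],[-0.044,0.006,0.03,0.009,-0.002,0.005,0.4],[-0.044,0.006,0.03,0.009,-0.002,0.005,0.4],[-0.044,0.006,0.03,0.009,-0.002,0.005,0.4]])

```text
time: 26.5
tcp_pos: [0.534, 0.1279, 0.1539]
tcp_rot: [0.054, -0.464, 0.884, 0.028]
wrist_force: [-0.2, -0.1, -0.5]
width: 0.0427
grip_force: 20.6
```

```bash
cat > eg.py <<'E'
from h import *
o=observe();T=toinc(o["tcp_pos"]);print('tcp',T,o["wrist_force"].round(1),rot(o["tcp_rot"]).apply([0,0,1]).round(3))
s=get_image("side");t=get_image("top")
for n,d in(("side",s),("top",t)):
    C=cloud(d);Q=toinc(C);hv=cv2.cvtColor(d["pixels"],cv2.COLOR_RGB2HSV)
    b=((hv[...,0]<15)|(hv[...,0]>172))&(hv[...,1]>100)&(hv[...,2]>50)&(Q[...,0]>-.125)&(Q[...,0]<.09)&(abs(Q[...,1])<.15)&(Q[...,2]>.02)
    n_,l,st,c=cv2.connectedComponentsWithStats(b.astype(np.uint8))
    for i in range(1,n_):
        if st[i,4]>40:
            q=Q[l==i];(u,v),r=cv2.minEnclosingCircle(np.argwhere(l==i)[:,::-1].astype(np.float32))
            print(n,st[i],np.median(q,0).round(3),q.min(0).round(3),q.max(0).round(3))
for g in [(-.069,y) for y in(-.062,.012,.086)]+[(-.011,y) for y in(-.062,.012,.086)]: print(g,proj(s,inc(*g,.047)).round(0),proj(t,inc(*g,.047)).round(0))
E
python3 eg.py; python3 - <<'E'
from h import *
s=get_image("side");cv2.imwrite("pics/7.png",cv2.resize(s["pixels"][150:300,230:430,::-1],(800,600)))
E
```

```text
tcp [-0.06729308  0.00992624  0.15391117] [-0.2 -0.1 -0.5] [ 0.069  0.099 -0.993]
side [312 197  19  23 344] [-0.086  0.011  0.174] [-0.094 -0.008  0.146] [-0.071  0.029  0.191]
side [343 231  19  21 304] [-0.024 -0.058  0.063] [-0.081 -0.078  0.043] [-0.005 -0.041  0.071]
side [277 233  18  21 292] [-0.029  0.087  0.064] [-0.083  0.069  0.046] [-0.006  0.105  0.071]
side [309 232  17  20 258] [-0.024  0.016  0.055] [-0.033 -0.001  0.027] [-0.005  0.036  0.071]
top [292 197  14  12 123] [-0.005 -0.062  0.066] [-0.06  -0.077  0.051] [ 0.009 -0.004  0.477]
top [276 223  15  14 159] [-0.011  0.016  0.064] [-0.028 -0.     0.052] [0.007 0.033 0.076]
top [261 247  15  15 159] [-0.013  0.087  0.065] [-0.03   0.07   0.052] [0.004 0.103 0.075]
top [279 260  15  15 169] [-0.067  0.089  0.064] [-0.085  0.071  0.052] [-0.051  0.107  0.074]
(-0.069, -0.062) [[354. 254.]] [[320. 217.]]
(-0.069, 0.012) [[320. 255.]] [[304. 242.]]
(-0.069, 0.086) [[286. 256.]] [[288. 267.]]
(-0.011, -0.062) [[352. 240.]] [[300. 205.]]
(-0.011, 0.012) [[319. 241.]] [[284. 229.]]
(-0.011, 0.086) [[287. 242.]] [[268. 254.]]
```

View pics/7.png

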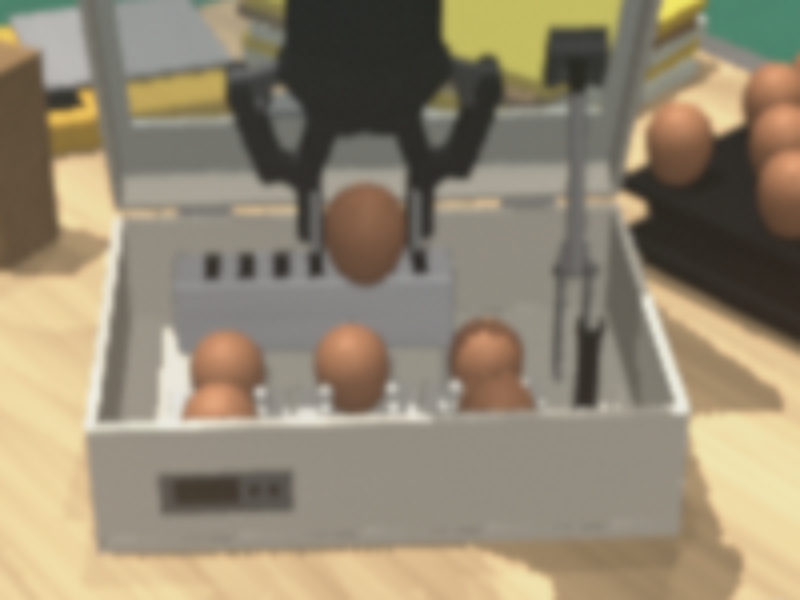

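```bash
python3 - <<'E'
from h import *
s=get_image("side")
for x in(-.073,-.07,-.067):
    print(x,[ (round(z,3),proj(s,inc(x,.0115,z))[0].round(1)) for z in np.arange(.12,.20,.006)][:14])
hv=cv2.cvtColor(s["pixels"],cv2.COLOR_RGB2HSV);b=((hv[...,0]<15)|(hv[...,0]>172))&(hv[...,1]>100)&(hv[...,2]>50);b[:190]=0;b[226:]=0;b[:,305:]*=1;b[:,:305]=0;b[:,340:]=0
p=np.argwhere(b);print(p.min(0),p.max(0));print([(r,np.flatnonzero(b[r])[[0,-1]]) for r in range(p[:,0].min(),p[:,0].max()+1,3)])
print(observe()["tcp_pos"],delta(inc(-.065,.0145,.154),pose(145.8,-.12)))
E
```

```text
-0.073 [(np.float64(0.12), array([320.5, 227.2])), (np.float64(0.126), array([320.5, 224.7])), (np.float64(0.132), array([320.4, 222.2])), (np.float64(0.138), array([320.4, 219.7])), (np.float64(0.144), array([320.4, 217.1])), (np.float64(0.15), array([320.4, 214.6])), (np.float64(0.156), array([320.3, 212. ])), (np.float64(0.162), array([320.3, 209.4])), (np.float64(0.168), array([320.3, 206.8])), (np.float64(0.174), array([320.3, 204.2])), (np.float64(0.18), array([320.2, 201.6])), (np.float64(0.186), array([320.2, 198.9])), (np.float64(0.192), array([320.2, 196.2])), (np.float64(0.198), array([320.2, 193.6]))]
-0.07 [(np.float64(0.12), array([320.4, 226.5])), (np.float64(0.126), array([320.4, 224. ])), (np.float64(0.132), array([320.4, 221.5])), (np.float64(0.138), array([320.4, 219. ])), (np.float64(0.144), array([320.3, 216.4])), (np.float64(0.15), array([320.3, 213.9])), (np.float64(0.156), array([320.3, 211.3])), (np.float64(0.162), array([320.3, 208.7])), (np.float64(0.168), array([320.2, 206.1])), (np.float64(0.174), array([320.2, 203.5])), (np.float64(0.18), array([320.2, 2
[... 286 characters left out ...]
oat64(0.138), array([320.3, 218.3])), (np.float64(0.144), array([320.3, 215.7])), (np.float64(0.15), array([320.2, 213.2])), (np.float64(0.156), array([320.2, 210.6])), (np.float64(0.162), array([320.2, 208. ])), (np.float64(0.168), array([320.2, 205.5])), (np.float64(0.174), array([320.1, 202.8])), (np.float64(0.18), array([320.1, 200.2])), (np.float64(0.186), array([320.1, 197.6])), (np.float64(0.192), array([320.1, 194.9])), (np.float64(0.198), array([320. , 192.2]))]Traceback (most recent call last):
  File "<stdin>", line 5, in <module>
numpy._core._exceptions._UFuncOutputCastingError: Cannot cast ufunc 'multiply' output from dtype('int64') to dtype('bool') with casting rule 'same_kind'
```

Emit:
servo_tool(plan=[[-0.002,0.005,0,0,0,0,0.4],[-0.002,0.005,0,0,0,0,0.4],[0.0,0.005,0.018,0,0,0,0.4],[0.0025,0.005,0.037,0,0,0,0.4],[0.005,0.005,0.055,0,0,0,0.4],[0.007,0.005,0.072,0,0,0,0.4],[0.009,0.005,0.09,0,0,0,0.4],[0.009,0.005,0.09,0,0,0,0.4]])

```text
time: 27.5
tcp_pos: [0.5295, 0.1331, 0.0614]
tcp_rot: [0.052, -0.465, 0.883, 0.028]
wrist_force: [0.3, -0.2, 0.0]
width: 0.0426
grip_force: 20.6
```

```bash
python3 eg.py; python3 - <<'E'
from h import *
s=get_image("side");t=get_image("top");cv2.imwrite("pics/8.png",np.hstack([cv2.resize(s["pixels"][190:280,260:380,::-1],(400,300)),cv2.resize(t["pixels"][170:290,230:390,::-1],(400,300))]))
E
```

```text
tcp [-0.06546826  0.01653287  0.06135058] [ 0.3 -0.2  0. ] [ 0.065  0.098 -0.993]
side [343 231  19  21 307] [-0.023 -0.059  0.063] [-0.082 -0.078  0.042] [-0.004 -0.041  0.071]
side [277 233  18  21 292] [-0.029  0.087  0.064] [-0.082  0.069  0.043] [-0.008  0.105  0.072]
side [309 232  19  20 319] [-0.08   0.018  0.085] [-0.093 -0.002  0.053] [-0.005  0.036  0.099]
top [292 197  14  15 151] [-0.008 -0.059  0.065] [-0.024 -0.076  0.05 ] [ 0.009 -0.044  0.073]
top [311 210  13   7  55] [-0.06  -0.067  0.066] [-0.078 -0.077  0.057] [-0.048 -0.014  0.377]
top [276 223  15  14 160] [-0.011  0.016  0.064] [-0.027 -0.001  0.051] [0.006 0.033 0.074]
top [261 248  15  14 159] [-0.013  0.087  0.064] [-0.029  0.069  0.052] [0.003 0.103 0.075]
top [279 261  15  14 138] [-0.067  0.092  0.065] [-0.084  0.079  0.051] [-0.05   0.107  0.074]
(-0.069, -0.062) [[354. 254.]] [[320. 217.]]
(-0.069, 0.012) [[320. 255.]] [[304. 242.]]
(-0.069, 0.086) [[286. 256.]] [[288. 267.]]
(-0.011, -0.062) [[352. 240.]] [[300. 205.]]
(-0.011, 0.012) [[319. 241.]] [[284. 229.]]
(-0.011, 0.086) [[287. 242.]] [[268. 254.]]
```

View pics/8.png

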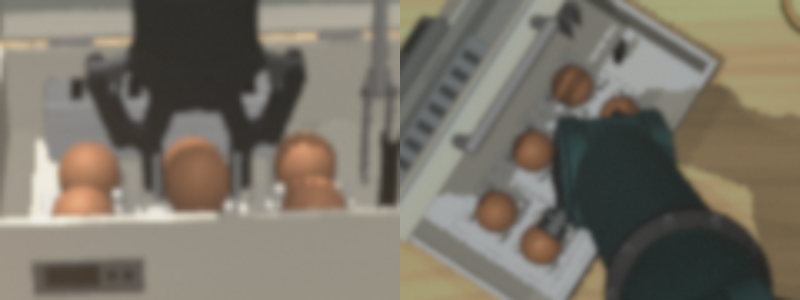

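Held egg (crop (195,175)) is about 2 mm left of midway between its front neighbours (83, 315); correct and lower slowly.

Emit:
servo_tool(plan=[[-0.001,-0.002,0.003,0,0,0,0.4],[-0.0003,-0.002,0.007,0,0,0,0.4],[0.0002,-0.002,0.011,0,0,0,0.4],[0.0007,-0.002,0.015,0,0,0,0.4],[0.0011,-0.002,0.018,0,0,0,0.4],[0.0015,-0.002,0.021,0,0,0,0.4],[0.0018,-0.002,0.0235,0,0,0,0.4],[0.0018,-0.002,0.0235,0,0,0,0.4]])

```text
time: 28.5
tcp_pos: [0.5331, 0.1329, 0.0393]
tcp_rot: [0.053, -0.465, 0.883, 0.028]
wrist_force: [-0.2, 0.3, -1.1]
width: 0.0426
grip_force: 20.6
```

Emit:
servo_tool(plan=[[0.0001,0,0.001,0,0,0,0.4],[0.0002,0,0.002,0,0,0,0.4],[0.0003,0,0.003,0,0,0,0.4],[0.0004,0,0.004,0,0,0,0.4],[0.0004,0,0.004,0,0,0,0.4],[0.0004,0,0.004,0,0,0,0.4],[0.0004,0,0.004,0,0,0,0.4],[0.0004,0,0.004,0,0,0,0.4]])

```text
time: 29.3
tcp_pos: [0.5334, 0.1331, 0.0357]
tcp_rot: [0.054, -0.465, 0.883, 0.028]
wrist_force: [0.2, -0.0, -0.4]
width: 0.0428
grip_force: 20.6
```

```bash
python3 - <<'E'
from h import *
for i in range(3):
    get_image("side");o=observe();print(toinc(o["tcp_pos"]).round(4),o["wrist_force"].round(2))
E
```

```text
[-0.0634  0.0133  0.0357] [-0.41 -0.21  0.3 ]
[-0.0633  0.0133  0.0357] [ 0.06 -0.81 -0.62]
[-0.0633  0.0133  0.0357] [ 0.76 -0.54 -0.97]
```

Emit:
servo_tool(plan=[[0.0002,0,0.0005,0,0,0,0.4],[0.0004,0,0.001,0,0,0,0.4],[0.0006,0,0.0015,0,0,0,0.4],[0.0008,0,0.002,0,0,0,0.4],[0.001,0,0.0025,0,0,0,0.4],[0.001,0,0.0025,0,0,0,0.4],[0.001,0,0.0025,0,0,0,0.4],[0.001,0,0.0025,0,0,0,0.4]])

```text
time: 30.25
tcp_pos: [0.5331, 0.1325, 0.0332]
tcp_rot: [0.054, -0.465, 0.883, 0.028]
wrist_force: [0.7, -0.8, 0.7]
width: 0.0423
grip_force: 20.7
```

Emit:
servo_tool(plan=[[0.0001,0,0.0005,0,0,0,0.4],[0.0002,0,0.001,0,0,0,0.4],[0.0002,0,0.0015,0,0,0,0.4],[0.0002,0,0.0015,0,0,0,0.4],[0.0002,0,0.0015,0,0,0,0.4],[0.0002,0,0.0015,0,0,0,0.4],[0.0002,0,0.0015,0,0,0,0.4],[0.0002,0,0.0015,0,0,0,0.4]])

```text
time: 31.05
tcp_pos: [0.5334, 0.1329, 0.0327]
tcp_rot: [0.054, -0.465, 0.883, 0.028]
wrist_force: [-1.7, -1.2, 11.0]
width: 0.0426
grip_force: 21.4
```

Contact with the cup floor (11 N). Ease off, release, rise.

Emit:
servo_tool(plan=[[0,0,-0.001,0,0,0,0.4],[0,0,-0.001,0,0,0,0.5],[0,0,-0.001,0,0,0,0.54],[0,0,-0.001,0,0,0,0.58],[0,0,-0.001,0,0,0,0.62],[0,0,-0.001,0,0,0,0.64],[0,0,-0.001,0,0,0,0.64],[0,0,-0.001,0,0,0,0.64]])

```text
time: 31.85
tcp_pos: [0.5329, 0.1323, 0.0325]
tcp_rot: [0.054, -0.465, 0.883, 0.028]
wrist_force: [0.5, 0.7, 0.6]
width: 0.0542
grip_force: 0.0
```

Emit:
servo_tool(plan=[[-0.001,0,-0.01,0,0,0,0.64],[-0.002,0,-0.02,0,0,0,0.64],[-0.004,0,-0.035,0,0,0,0.64],[-0.006,0,-0.05,0,0,0,0.64],[-0.008,0,-0.07,0,0,0,0.64],[-0.007,0,-0.1,0,0,0,0.64],[0.02,0,-0.13,0,0,0,0.64],[0.06,0,-0.13,0,0,0,0.64]])

```text
time: 32.65
tcp_pos: [0.4945, 0.072, 0.1592]
tcp_rot: [0.06, -0.466, 0.882, 0.026]
wrist_force: [1.6, -0.4, -0.7]
width: 0.0546
grip_force: 0.0
```

Emit:
servo_tool(plan=[[0.05,0,0,0,0,0,0.64],[0.1,0,0,0,0,0,0.64],[0.15,0,0,0,0,0,0.64],[0.17,0,0,0,0,0,0.64],[0.17,0,0,0,0,0,0.64],[0.17,0,0,0,0,0,0.64],[0.17,0,0,0,0,0,0.64],[0.17,0,0,0,0,0,0.64]])

```text
time: 33.45
tcp_pos: [0.396, -0.0675, 0.1342]
tcp_rot: [0.055, -0.466, 0.883, 0.027]
wrist_force: [0.4, -0.1, -0.2]
width: 0.0545
grip_force: 0.0
```

```bash
python3 eg.py|head -14; python3 - <<'E'
from h import *
s=get_image("side");t=get_image("top");cv2.imwrite("pics/9.png",np.hstack([cv2.resize(s["pixels"][110:290,230:430,::-1],(400,360)),cv2.resize(t["pixels"][140:302,210:390,::-1],(400,360))]))
E
```

```text
tcp [-0.30648812  0.01417231  0.1342392 ] [ 0.4 -0.1 -0.2] [ 0.071  0.099 -0.993]
side [350 230  10   8  49] [-0.014 -0.066  0.066] [-0.024 -0.078  0.056] [-0.005 -0.057  0.072]
side [279 233  15  12  66] [-0.018  0.087  0.067] [-0.028  0.071  0.05 ] [-0.008  0.103  0.071]
top [292 197  14  14 147] [-0.008 -0.059  0.065] [-0.024 -0.075  0.052] [ 0.009 -0.044  0.076]
top [311 210  14  14 157] [-0.065 -0.058  0.065] [-0.081 -0.077  0.05 ] [-0.047 -0.043  0.073]
top [276 223  14  14 151] [-0.01   0.017  0.065] [-0.026 -0.001  0.051] [0.006 0.033 0.073]
top [297 235  14  15 161] [-0.07   0.014  0.064] [-0.087 -0.004  0.053] [-0.053  0.03   0.074]
top [261 247  15  15 159] [-0.013  0.087  0.065] [-0.03   0.07   0.055] [0.003 0.103 0.074]
top [279 261  14  14 158] [-0.067  0.091  0.064] [-0.084  0.072  0.053] [-0.051  0.107  0.076]
(-0.069, -0.062) [[354. 254.]] [[320. 217.]]
(-0.069, 0.012) [[320. 255.]] [[304. 242.]]
(-0.069, 0.086) [[286. 256.]] [[288. 267.]]
(-0.011, -0.062) [[352. 240.]] [[300. 205.]]
(-0.011, 0.012) [[319. 241.]] [[284. 229.]]
```

View pics/9.png

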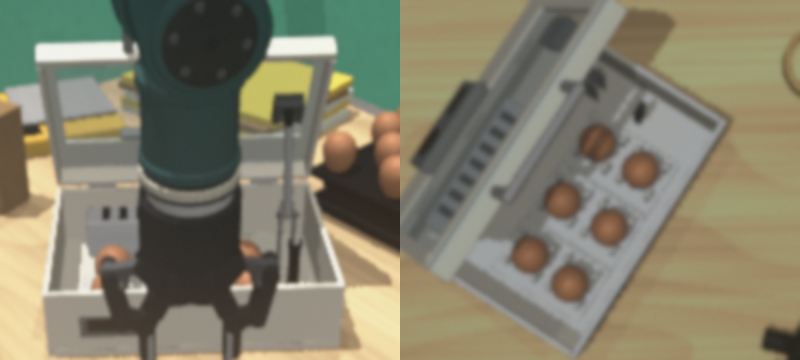

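The egg stands in the front middle cup (top crop (607,227)), level with its neighbours. The hood is still on its rod, with the tip in the pocket. Handing in.

```bash
python3 -c "
from bench import *
print(sign_off())"
```

```text
the job is handed in; nothing more can be done
None
```

I handed the job in at about 34 s of the 72 s allowed. By the last camera check, the hood stands open on its prop rod with the tip in the socket, and the egg stands upright, big end up, in the middle front cup within about 5 mm of its centre. The hand-in call returned no verdict.

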